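# Present a probe tip to the inspection camera

## Task

Draw the probe with the orange grip out of the rack, bring it over to the small inspection camera and lower its tip from above through the camera's guide eye until the dark window near the tip is level with the middle of the lens. Finish while still holding it there, at rest and upright, one flat face of the grip turned square to the lens, the probe carried by the gripper alone and not resting on the eye. Leave the other two probes in the rack and the beaker, timer and vials where they are.

Things in the scene. Friction and masses are not known exactly. Their poses are not given: they have to be found in the camera images.
- probe_orange: upright probe with orange grip, about 60 g. Origin at its tip, z up the rod: steel rod 8 mm thick, 0 to 80 mm, chamfered tip; collar 22 mm across, 80 to 86 mm; flat grip 86 to 131 mm, 14 mm thick along its x, 30 mm wide along its y, flat faces towards +x and -x, both alike. Hangs in the rack by its collar, loose, at a yaw near the rack's
- window (a point): dark window slot through the rod of the orange probe, seen from its +x and -x sides; this point is on the rod's axis, 10 mm above the tip; axes as the probe's
- probe_blue: like the orange probe but with a blue grip; stays in the rack. Origin at its tip, z up the rod
- probe_green: like the orange probe but with a green grip; stays in the rack. Origin at its tip, z up the rod
- rack: fixed aluminium rack 56 (x) x 216 (y) x 90 mm high; origin at the centre of its underside. Three open 11 mm holes through its 10 mm top plate, in a row along its y at -70, 0, +70 mm; the probes' collars rest on the plate, tips 10 mm above the bench. Which probe is in which hole varies
- station: fixed inspection station: small white camera on a grey foot, guide eye on a bracket before its lens. Origin on the bench exactly below the eye; x points to the camera, the lens looks along -x. Foot x -31 to 101 mm, 60 mm wide; lens, camera, post x 33 to 100 mm, 44 mm wide; nothing higher than 126 mm
- eye (a point): middle of the guide eye, a closed steel ring with upright axis, 120 mm above the bench: bore 15 mm, reaching 6 mm below and 6 mm above this point, flared to 22 mm at the top, outer diameter 33 mm at most; axes as the station's
- lens (a point): the point on the axis of the eye at the height of the lens centre, 45 mm below the middle of the eye, 75 mm above the bench: where the window shall be; axes as the station's, x towards the lens
- beaker: white plastic beaker 69 mm across, 83 mm high, on the bench; origin at the centre of its underside
- timer: white bench timer 72 x 66 x 21 mm with three coloured buttons; origin at the centre of its underside
- vial_a: small white vial with cap, 25 mm across, 56 mm high; origin at the centre of its underside
- vial_b: the same kind of vial; origin at the centre of its underside

How it is judged:
By the outcome, as a careful person would: the job done as asked, in the order asked, and still so for the second after the job is handed in, while the arm keeps its last pose, push and grip.
It also fails if it takes over 42 s, if anything falls off the work surface, if the arm or the gripper's body presses on something with over 40 N, if the wrist force passes 120 N, or if a joint passes its speed limit or range.

## Robot

A 7-joint arm with a two-finger parallel gripper is mounted at the origin on a cart in front of the work surface, level with it; the furniture and walls round the work are solid. World frame = base frame: x ahead of the robot, y to its left, z up, the work surface at z = 0. Lengths are in m, angles in rad, forces in N, time in s.
With the tool pointing down it reaches from about 0.4 to 0.85 m from the base axis. Payload 10.4 kg.
Tool frame: the origin (TCP) lies at the very end of the fingers, on their centre line; the grasp point (between the pads) lies bot.grasp_offset behind it (bot.grasp_offset is the distance from the TCP to the grasp point, in m); z points along the fingers, y is the direction in which the jaws open and shut (so a half turn about z gives the same grasp; the last joint's range is limited). The gripper opens to 85 mm and grips with 20 to 120 N. Pads are 22 mm wide; open, the fingers measure 114 mm over their backs; the gripper's body (76 mm by 85 mm) begins 54 mm behind the grasp point. The pads swing forward as they close: fully open they stand 13 mm farther back than shut.
Start: joints at [1.124, 0.332, -0.065, 1.46, 0.022, 1.35, -0.088], TCP at [0.257, -0.57, 0.198] pointing down, gripper open.
Joint ranges: [-2.6, 2.6], [-0.5, 2.12], [-1.47, 1.34], [0.16, 2.42], [-1.27, 4.41], [0.06, 2.06], [-2.6, 2.6]. Speed limits (rad/s): [2.22, 2.22, 2.79, 2.79, 3.14, 3.14, 3.14].

## Interface

Orientations are given as a unit quaternion [w, x, y, z].
In Python, from rig import sensors, snapshot, camera_info, bot gives the robot as it stands. The module is installed in compiled form; this text tells all that it offers.
- The arm moves only by the tool play_rows, never from a script. Its arguments are lists of equal length, an entry for each row: "travel": the shift along the tool's x, y, z in mm, a list of three; "rot": the turn, a rotation vector about the tool's x, y, z in rad, a list of three; "jaw": the opening in per cent of the stroke, from 0 (shut) to 100 (fully open). In form: {"travel": [[dx, dy, dz], ...], "rot": [[ax, ay, az], ...], "jaw": [jaw, ...]}. A call has 1 to 10 rows; each row is the pose to reach, as a shift and turn from the pose commanded when the call began, along the tool's axes at that moment; what a row does not reach only later rows make up. A row lasts 1/10 s, in which the tool goes at most 50 mm and 8.59 degrees, less where a joint would pass 70% of its speed; a pose out of reach is approached as far as the arm can. A call with a gripper value outside its range is refused whole. The fingers move at their own pace and stop on an object; "grip_force" is the grip in N (left out, the last holds). Time passes only in rows, so rows that repeat a pose let the fingers close. It gives the time, the measured TCP pose, the force and the opening at its end, in the units of the state.
- sensors.read_state(): the state, without advancing time (a new reading comes with each control period).
- snapshot(name): name is "side" or "top"; returns (picture, depth): 480x640x3 uint8, red, green, blue; 480x640 float32, m along the optical axis (not along the pixel's ray), 0 where there is no reading.
- camera_info(name): a dict with "mtx" (3x3 intrinsics, pixels), "origin" and "orientation" of the camera in the world. Camera axes: x right, y up, looking along -z (the intrinsics and any distortion apply to the point x, -y, -z); pixel columns grow to the right and rows downward; lengths in m; the calibration is good to about 2 mm. A picture is of the moment at which its call begins. camera_info takes no time and is no camera call.
- bot.sign_off(): hands the job in, once; it reports no verdict.
The state is a dict: "clock": time; "joint_pos": joint angles; "dq": joint speeds; "joint_torque": joint torques, N m; "eef_pos": TCP position; "ee_rot": TCP orientation; "ft_force": force on the tool from outside, world axes, zero at the start; "ft_torque": the same for the moment, N m; "grip_width": finger opening in m.
Only numpy, scipy, OpenCV 4.12 (cv2) and the standard library are available. Lean on these libraries where they do the work, as an engineer would, in place of code of your own. Each camera call takes 0.05 s, during which the arm holds its last target.

## Working session

There is one attempt and no reset: what is moved stays moved. The work goes in short steps, Python scripts to look and compute and a tool call to move; the robot and the scene stay as the last step left them, time stands still between calls to the robot, and variables do not carry over. Pictures are saved under pics/ and viewed, and the job is handed in when it is done.

Besides the shell and the picture viewer there is one more tool, called after ">>>" by a JSON object that holds its "fn" and its "kwargs". play_rows: Moves the arm, as the interface text tells. Its arguments: {"type":"object","properties":{"travel":{"type":"array","items":{"type":"array","items":{"type":"number"}}},"rot":{"type":"array","items":{"type":"array","items":{"type":"number"}}},"jaw":{"type":"array","items":{"type":"number"}},"grip_force":{"type":"number"}},"required":["travel","rot","jaw"]}

```bash
mkdir -p pics; python3 - <<'E'
from rig import sensors, snapshot, camera_info, bot
import cv2,numpy as np
print(bot.grasp_offset)
s=sensors.read_state()
for k in s: print(k,np.round(s[k],4))
for n in("side","top"):
    p,d=snapshot(n); cv2.imwrite(f"pics/{n}0.png",p[:,:,::-1]); np.savez(f"{n}0.npz",p=p,d=d)
    print(n,camera_info(n))
E
```

```text
0.0187
clock 0.0
joint_pos [ 1.1244  0.3329 -0.0647  1.461   0.0216  1.3499 -0.0885]
dq [-0.0008 -0.0011  0.0001  0.0006 -0.0013  0.001  -0.0015]
joint_torque [-3.00000e-04 -6.25443e+01  4.90000e-02 -3.91613e+01  1.63000e-02
  9.50000e-03 -0.00000e+00]
eef_pos [ 0.2568 -0.5693  0.1974]
ee_rot [-7.000e-04  9.776e-01  2.103e-01 -2.000e-04]
ft_force [ 0.5606  0.1313 -0.0079]
ft_torque [ 0.0497  0.0181 -0.0639]
grip_width 0.0852
side {'mtx': array([[439.68286791,   0.        , 330.84070852],
       [  0.        , 439.68286791, 234.19507406],
       [  0.        ,   0.        ,   1.        ]]), 'origin': array([1.32460208, 0.35005856, 0.82228042]), 'orientation': array([0.47449107, 0.24060637, 0.36851048, 0.76234298])}
top {'mtx': array([[478.26685761,   0.        , 310.02471773],
       [  0.        , 478.26685761, 242.95903139],
       [  0.        ,   0.        ,   1.        ]]), 'origin': array([ 0.25114551, -0.04785768,  1.41103552]), 'orientation': array([ 0.70893053,  0.05533039, -0.0713154 , -0.6994785 ])}
```

View pics/side0.png

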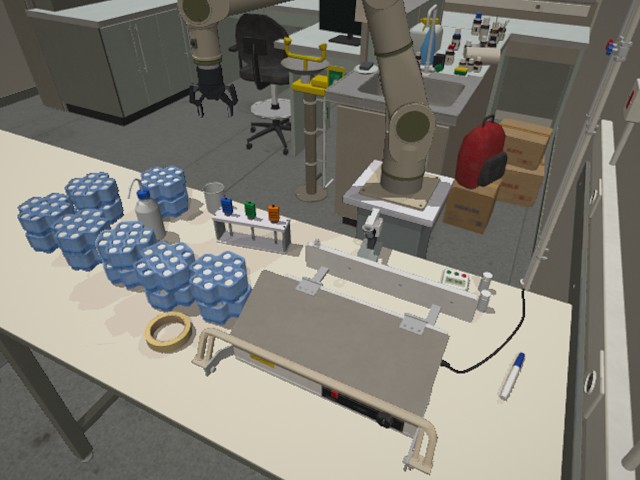

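View pics/top0.png

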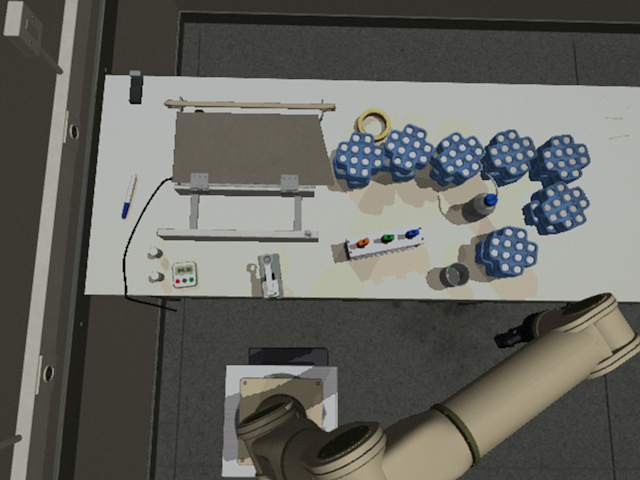

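The side view shows the rack around (250,225), with the grips blue (228,205), green (250,208) and orange (274,212). The station is at (373,235). In the top view orange is at (363,244) and the station at (268,275). I'll zoom in on both.

```bash
cat > h.py <<'E'
import numpy as np,cv2
from scipy.spatial.transform import Rotation as R
from rig import sensors, snapshot, camera_info, bot
def cam(n):
    c=camera_info(n); o=c['orientation']
    return c['mtx'],np.array(c['origin']),R.from_quat([o[1],o[2],o[3],o[0]]).as_matrix()@np.diag([1,-1,-1])
def ray(n,u,v):
    K,o,r=cam(n); d=r@np.linalg.solve(K,[u,v,1]); return o,d
def onz(n,u,v,z):
    o,d=ray(n,u,v); return o+d*(z-o[2])/d[2]
def pts(n,D):
    K,o,r=cam(n); v,u=np.mgrid[:480,:640]
    P=np.stack([(u-K[0,2])/K[0,0]*D,(v-K[1,2])/K[1,1]*D,D],-1)
    return P@r.T+o
def proj(n,p):
    K,o,r=cam(n); q=K@(r.T@(np.asarray(p)-o)); return q[:2]/q[2]
def tri(uv):
    A=0;b=0
    for n,(u,v) in uv.items():
        o,d=ray(n,u,v); d=d/np.linalg.norm(d); M=np.eye(3)-np.outer(d,d); A=A+M;b=b+M@o
    p=np.linalg.solve(A,b)
    return p,[np.linalg.norm((np.eye(3)-np.outer(d,d)/(d@d))@(p-o)) for o,d in [ray(n,*x) for n,x in uv.items()]]
def load(k,n): 
    z=np.load(f"{n}{k}.npz"); return z['p'],z['d']
def snap(k,n):
    p,d=snapshot(n); np.savez(f"{n}{k}.npz",p=p,d=d); return p,d
def crop(p,u0,v0,u1,v1,f,name):
    cv2.imwrite("pics/"+name,cv2.resize(p[v0:v1,u0:u1,::-1],None,fx=f,fy=f,interpolation=cv2.INTER_NEAREST))
def st():
    s=sensors.read_state(); q=s['ee_rot']; return s,np.array(s['eef_pos']),R.from_quat([q[1],q[2],q[3],q[0]]).as_matrix()
E
python3 - <<'E'
from h import *
p,d=load(0,'top'); crop(p,235,215,435,315,4,'tz.png')
q,e=load(0,'side'); crop(q,205,185,405,285,4,'sz.png')
P=pts('top',d);Q=pts('side',e)
print('bench',P[285,330],P[285,215])
for n,im,X,box in(('top',p,P,(340,220,430,265)),('side',q,Q,(215,190,290,250))):
    hsv=cv2.cvtColor(im,cv2.COLOR_RGB2HSV)
    for c,(a,b) in dict(orange=(5,20),green=(50,85),blue=(105,125)).items():
        m=cv2.inRange(hsv,(a,130,60),(b,255,255)); mm=np.zeros_like(m); mm[box[1]:box[3],box[0]:box[2]]=m[box[1]:box[3],box[0]:box[2]]
        v,u=np.nonzero(mm); x=X[v,u]; print(n,c,len(u),u.mean(),v.mean(),np.median(x,0),x.max(0)); 
E
```

```text
bench [ 0.38217628 -0.13909969 -0.00311873] [3.77312657e-01 1.99372864e-01 2.01798997e-04]
top orange 51 363.0 241.80392156862746 [ 0.48692798 -0.21865224  0.14153063] [ 0.49740248 -0.20569285  0.14673842]
top green 42 388.4047619047619 236.85714285714286 [ 0.50142003 -0.28774492  0.14169091] [ 0.50711234 -0.27554044  0.14816252]
top blue 46 412.9347826086956 232.30434782608697 [ 0.51514938 -0.35392255  0.14051077] [ 0.52298201 -0.343207    0.1483129 ]
side orange 151 273.34437086092714 212.83443708609272 [ 0.49238137 -0.21360678  0.12365103] [ 0.50066063 -0.20170462  0.14188729]
side green 118 249.92372881355934 209.0084745762712 [ 0.50731856 -0.27942929  0.12604406] [1.32460208 0.35005856 0.82228042]
side blue 143 226.63636363636363 205.3146853146853 [ 0.5207426  -0.34944286  0.12322609] [ 0.52764091 -0.33807574  0.14281797]
```

View pics/tz.png

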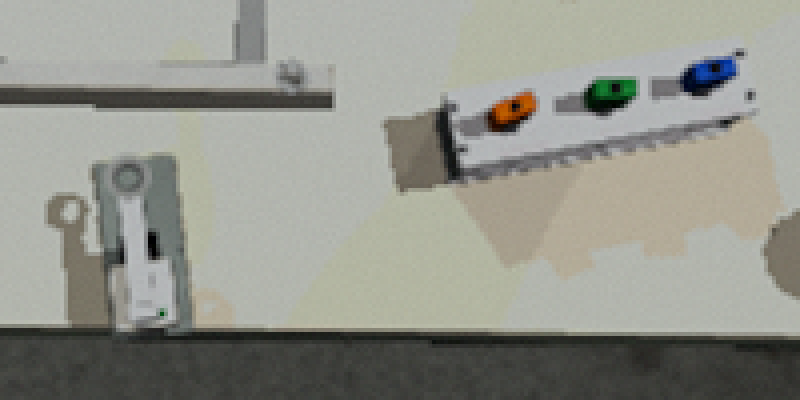

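View pics/sz.png

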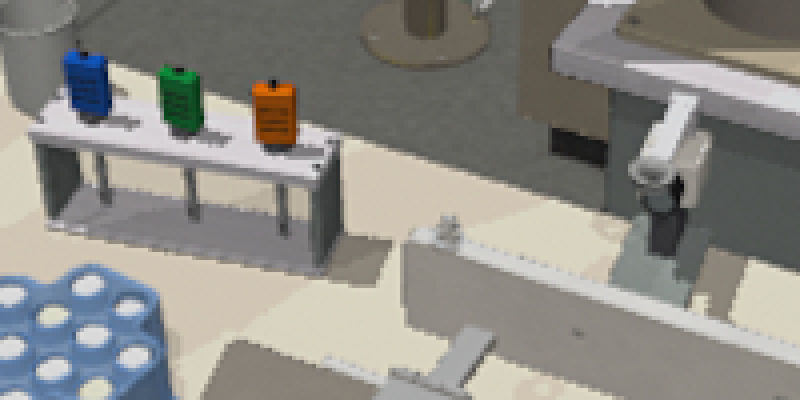

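Top view, zoomed: the eye ring is at about px (267,259), with the camera body below it, towards the robot, around (271,287). Orange is at (363,242) on the rack. Side view: the eye ring is at about (369,227). Next I'll measure the poses.

```bash
python3 - <<'E'
from h import *
p,d=load(0,'top'); q,e=load(0,'side')
P=pts('top',d);Q=pts('side',e)
def rect(X,lab):
    r=cv2.minAreaRect((X[:,:2]*1000).astype(np.float32)); print(lab,len(X),np.round(r[0],1),np.round(r[1],1),round(r[2],2),'mean z',X[:,2].mean())
# rack plate
m=np.zeros((480,640),bool); m[220:265,340:430]=1
z=P[...,2]; s=m&(z>.082)&(z<.097); rect(P[s],'plate')
hsv=cv2.cvtColor(p,cv2.COLOR_RGB2HSV)
for c,(a,b) in dict(orange=(5,20),green=(50,85),blue=(105,125)).items():
    g=m&(cv2.inRange(hsv,(a,130,60),(b,255,255))>0); 
    v,u=np.nonzero(g); x=np.array([onz('top',a,b,.141) for a,b in zip(u,v)]); x2=x-x.mean(0); w,V=np.linalg.eigh(np.cov(x2[:,:2].T)); print(c,x.mean(0),np.degrees(np.arctan2(V[1,1],V[0,1])),np.sqrt(w*12))
# station top view
m=np.zeros((480,640),bool); m[250:300,250:290]=1
for lo,hi in((.004,.03),(.03,.1),(.1,.135)):
    s=m&(z>lo)&(z<hi); rect(P[s],f'st {lo}')
t,er=tri({'top':(267.2,259.1),'side':(368.7,227)}); print('eye',t,er,onz('top',267.2,259.1,.126),onz('side',368.7,227,.126))
# side depth near ring
print(np.round(Q[222:232:2,364:375:2],3).tolist())
crop(p,250,245,300,300,10,'tz2.png'); crop(q,345,200,400,260,10,'sz2.png')
E
```

```text
plate 1222 [ 504.1 -289.6] [ 57.  216.5] 11.7 mean z 0.09108617031359935
orange [ 0.48704752 -0.21882325  0.141     ] 115.48309613847256 [0.01388721 0.03149203]
green [ 0.50179426 -0.28814465  0.141     ] 93.26917056171978 [0.01344605 0.02813224]
blue [ 0.51550271 -0.35548523  0.141     ] 101.05719431797685 [0.01375387 0.02919555]
st 0.004 553 [410.5  40.1] [145.2 115.5] 1.34 mean z 0.008171382538533832
st 0.03 202 [372.8  31.2] [64.2 44. ] 7.28 mean z 0.0903856403933449
st 0.1 280 [399.5  31.9] [112.7  38.5] 3.98 mean z 0.12372836720954414
eye [0.43703538 0.04321147 0.12529614] [np.float64(0.003539116476396395), np.float64(0.0035391164763964667)] [0.43810744 0.03982441 0.126     ] [0.43667962 0.04682906 0.126     ]
[[[0.108, -0.085, -0.116], [0.377, 0.017, 0.094], [0.411, 0.035, 0.122], [0.409, 0.04, 0.122], [0.407, 0.045, 0.122], [0.369, 0.038, 0.095]], [[0.117, -0.081, -0.117], [0.424, 0.034, 0.123], [0.421, 0.039, 0.123], [0.419, 0.044, 0.123], [0.416, 0.048, 0.123], [0.376, 0.041, 0.094]], [[0.435, 0.033, 0.124], [0.428, 0.036, 0.12], [0.428, 0.041, 0.121], [0.428, 0.047, 0.124], [0.427, 0.053, 0.125], [0.383, 0.044, 0.092]], [[0.442, 0.036, 0.122], [0.433, 0.038, 0.118], [0.431, 0.043, 0.118], [0.431, 0.049, 0.12], [0.435, 0.056, 0.124], [1.325, 0.35, 0.822]], [[0.454, 0.04, 0.125], [0.451, 0.045, 0.125], [0.398, 0.032, 0.085], [0.447, 0.055, 0.126], [0.444, 0.059, 0.125], [0.389, 0.047, 0.084]]]
```

View pics/tz2.png

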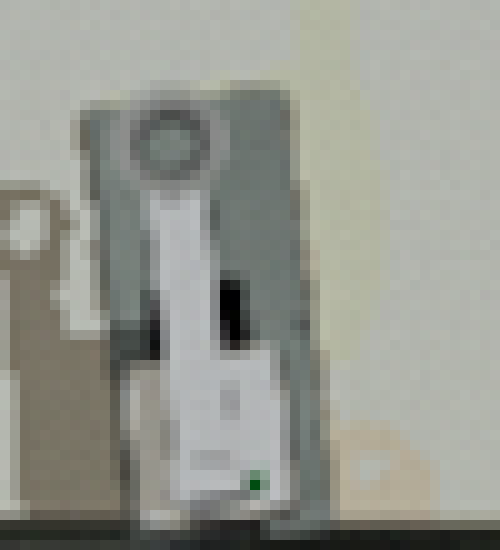

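View pics/sz2.png

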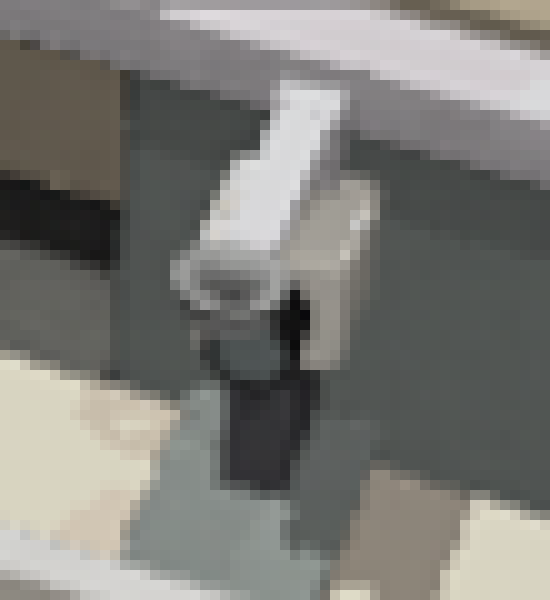

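```bash
python3 - <<'E'
from h import *
p,d=load(0,'top'); q,e=load(0,'side')
P=pts('top',d);Q=pts('side',e)
g=cv2.cvtColor(p,cv2.COLOR_RGB2GRAY).astype(float)
def edge(cols,rows,sgn,z,lab):
    X=[]
    for v in rows:
        dg=sgn*np.diff(g[v,cols[0]:cols[1]]); dg[dg<4]=0
        k=dg.argmax(); 
        w=dg[max(0,k-1):k+2]; 
        if w.sum()<8: continue
        u=cols[0]+.5+(w*np.arange(max(0,k-1),max(0,k-1)+len(w))).sum()/w.sum(); X.append(onz('top',u,v,z)[:2])
    X=np.array(X); 
    for _ in range(3):
        f=np.polyfit(X[:,0],X[:,1],1); r=X[:,1]-np.polyval(f,X[:,0]); X=X[abs(r)<max(.002,1.5*r.std())]
    print(lab,len(X),'slope deg',np.degrees(np.arctan(f[0])),'y at x=.43/.36',np.polyval(f,.43),np.polyval(f,.36),'res',r.std())
edge((276,285),range(257,296),1,.012,'foot right')
edge((256,264),range(257,276),-1,.012,'foot left')
edge((263,270),range(264,292),1,.12,'arm left')
edge((268,276),range(264,278),-1,.12,'arm right')
edge((274,282),range(281,296),-1,.11,'body right')
m=(P[...,2]>.004)&(P[...,2]<.03); 
def circ(X):
    A=np.c_[2*X[:,:2],np.ones(len(X))]; s=np.linalg.lstsq(A,(X[:,:2]**2).sum(1),rcond=None)[0]; return s[:2],np.sqrt(s[2]+s[:2]@s[:2])
# ring by dark inner edge in top: 
box=np.zeros((480,640),bool); box[250:270,256:278]=1
s=box&(P[...,2]>.115)&(P[...,2]<.135); X=P[s]; X=X[X[:,0]>.425]; print('top ring depth',len(X),X.min(0),X.max(0))
box=np.zeros((480,640),bool); box[218:240,358:380]=1
s=box&(Q[...,2]>.115)&(Q[...,2]<.135); X=Q[s]; X=X[X[:,0]>.425]; print('side ring depth',len(X),X.min(0),X.max(0))
for w in [('top',266.5,258.7),('side',368.2,228.2)]: print(w,onz(*w,.126))
print(tri({'top':(266.5,258.7),'side':(368.2,228.2)}))
# orange grip: top face & x-face
hs=cv2.cvtColor(q,cv2.COLOR_RGB2HSV)
mm=np.zeros((480,640),bool);mm[195:235,260:290]=1
X=Q[mm&(cv2.inRange(hs,(5,130,60),(20,255,255))>0)]; X=X[(X[:,2]>.09)&(X[:,2]<.15)]
print(X.min(0),X.max(0))
F=X[X[:,2]<.128]; c=F.mean(0); print('side face',c,np.linalg.svd(F-c)[2][2])
crop(p,350,230,375,255,20,'to.png'); crop(q,255,195,295,240,14,'so.png')
E
```

```text
foot right 38 slope deg 7.911147590519982 y at x=.43/.36 0.00928558884509946 -0.0004415957968119111 res 0.0006198871840233949
foot left 19 slope deg 8.320808062370896 y at x=.43/.36 0.07235325947713131 0.062115399604714336 res 0.0008223439908388883
arm left 27 slope deg 8.179487647622455 y at x=.43/.36 0.0487845677380314 0.03872299328567391 res 0.0005392177396472962
arm right 14 slope deg 8.547721725273345 y at x=.43/.36 0.03322989933430168 0.022708716484936955 res 0.00043239730967097273
body right 14 slope deg 6.1912080224710975 y at x=.43/.36 0.017074669893803157 0.009481104399731183 res 0.0006363650250697424
top ring depth 81 [0.42519869 0.02672136 0.11984533] [0.4553089  0.053972   0.13256985]
side ring depth 77 [0.42521707 0.02930442 0.11532683] [0.45455423 0.05916941 0.12753162]
('top', 266.5, 258.7) [0.43917382 0.04174697 0.126     ]
('side', 368.2, 228.2) [0.44219875 0.04762045 0.126     ]
(array([0.43889543, 0.04410201, 0.12275781]), [np.float64(0.0022578170867492997), np.float64(0.002257817086749303)])
[ 0.47755537 -0.23079517  0.09712886] [ 0.50066063 -0.20170462  0.14188729]
side face [ 0.49297386 -0.21339702  0.11332952] [-9.07770933e-01 -4.19466119e-01 -3.29584376e-04]
```

View pics/to.png

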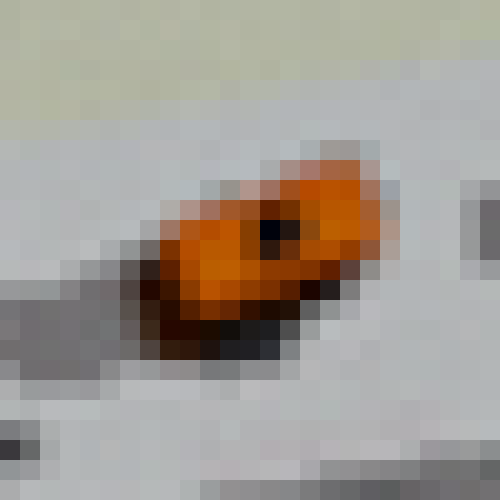

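View pics/so.png

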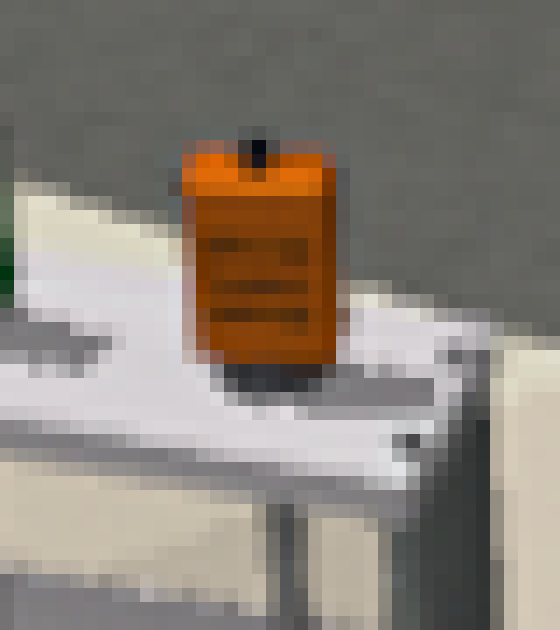

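Orange: axis about (0.487, -0.218), yaw about 25° (25.5° from the top view, 24.8° from the side), grip top at 0.141, which matches what it should be. Station: eye about (0.440, 0.044), x axis at yaw 188.1°, and the foot and arm widths match (62 and 15.5 mm). Next I'll work out the approach.

```bash
cat >> h.py <<'E'
def go(target,yawy):
    """target TCP, desired yaw (deg) of tool y (mod 180)"""
    s,t,M=st(); y0=np.degrees(np.arctan2(M[1,1],M[0,1])); dy=(yawy-y0+90)%180-90
    Rd=R.from_euler('z',yawy if abs((yawy-y0+180)%360-180)<91 else yawy+180,degrees=True).as_matrix()@np.array([[0,1,0],[1,0,0],[0,0,-1.]])
    print('tcp',t.round(4),'yaw',round(y0,2),'tilt',np.degrees(np.arccos(-M[2,2])).round(2),'clock',s['clock'],'w',s['grip_width'],'F',np.round(s['ft_force'],2),'q',np.round(s['joint_pos'],2))
    print('travel mm',((M.T@(np.array(target)-t))*1000).round(1),'rot',R.from_matrix(M.T@Rd).as_rotvec().round(3),'world d',((np.array(target)-t)*1000).round(1))
E
python3 -c "
from h import *
go([.487,-.218,.24],25)"
```

```text
tcp [ 0.2569 -0.5694  0.1975] yaw -65.72 tilt 0.07 clock 0.1 w 0.0854646515270987 F [-0.2  -0.16 -0.12] q [ 1.12  0.33 -0.06  1.46  0.02  1.35 -0.09]
travel mm [ 354.3 -225.7  -42.2] rot [-1.000e-03 -1.000e-03 -1.583e+00] world d [230.1 351.4  42.5]
```

>>> {"fn": "play_rows", "kwargs": {"travel": [[30, -18, -10], [60, -37, -20], [95, -60, -30], [130, -83, -42], [165, -105, -42], [200, -128, -42], [240, -153, -42], [275, -175, -42], [310, -197, -42], [335, -213, -42]], "rot": [[0, 0, -0.14], [0, 0, -0.28], [0, 0, -0.42], [0, 0, -0.56], [0, 0, -0.7], [0, 0, -0.84], [0, 0, -0.98], [0, 0, -1.12], [0, 0, -1.26], [0, 0, -1.4]], "jaw": [100, 100, 100, 100, 100, 90, 80, 75, 75, 75]}}

```text
clock: 1.1
eef_pos: [0.476, -0.2349, 0.2401]
ee_rot: [-0.0, 0.609, 0.793, 0.0]
ft_force: [0.0, -0.5, -0.3]
grip_width: 0.0641
```

```bash
python3 -c "
from h import *
go([.487,-.218,.24],25)"
```

```text
tcp [ 0.476  -0.2349  0.2401] yaw 14.97 tilt 0.03 clock 1.1 w 0.06411658126374248 F [ 0.03 -0.45 -0.33] q [ 0.8   0.13 -0.47  1.62  0.06  1.4   0.59]
travel mm [13.5 15.   0.1] rot [ 0.    -0.    -0.175] world d [11.  16.9 -0.1]
```

>>> {"fn": "play_rows", "kwargs": {"travel": [[7, 8, 0], [13.5, 15, 0], [13.5, 15, 0], [13.5, 15, 0]], "rot": [[0, 0, -0.1], [0, 0, -0.175], [0, 0, -0.175], [0, 0, -0.175]], "jaw": [75, 75, 75, 75]}}

```text
clock: 1.5
eef_pos: [0.4856, -0.2213, 0.24]
ee_rot: [-0.0, 0.542, 0.84, -0.0]
ft_force: [-0.0, -0.7, 0.7]
grip_width: 0.0638
```

```bash
python3 -c "
from h import *
go([.487,-.218,.0975],25)
p,d=snap(1,'top'); q,e=snap(1,'side')
crop(p,310,180,430,280,6,'t1.png'); crop(q,225,130,325,250,5,'s1.png')
print(proj('side',[.487,-.218,.24]),proj('top',[.487,-.218,.24]))
"
```

```text
tcp [ 0.4856 -0.2213  0.24  ] yaw 24.38 tilt 0.03 clock 1.5 w 0.06375212284827754 F [-0.05 -0.71  0.73] q [ 0.79  0.14 -0.49  1.62  0.07  1.4   0.71]
travel mm [  2.4   2.7 142.5] rot [-0.    -0.    -0.011] world d [   1.4    3.3 -142.5]
[270.15921404 174.63025597] [367.91904018 234.67641628]
```

View pics/t1.png

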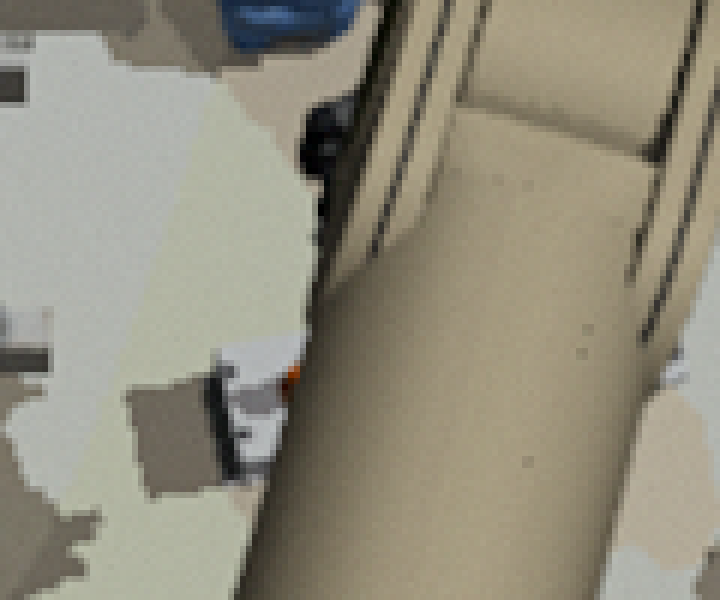

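View pics/s1.png

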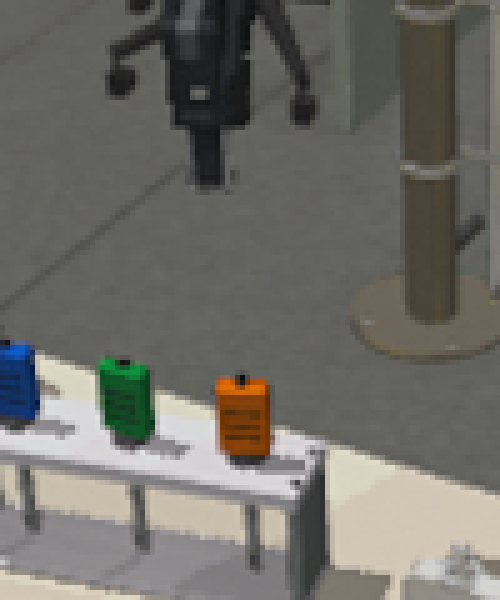

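```bash
python3 -c "
from h import *
go([.487,-.218,.0975],25)
s,t,M=st()
for g in(.032,.04): print(proj('side',t+M@[0,g,-.008]),proj('side',t+M@[0,g,-.005]))
"
```

```text
tcp [ 0.4855 -0.2218  0.24  ] yaw 24.36 tilt 0.02 clock 1.6 w 0.06396654102611635 F [-0.78  0.44  0.46] q [ 0.79  0.14 -0.49  1.62  0.07  1.4   0.71]
travel mm [  2.8   3.  142.5] rot [-0.    -0.    -0.011] world d [   1.5    3.8 -142.5]
[267.32691611 177.60939402] [267.41100836 178.63228204]
[266.89055771 179.22505664] [266.97584731 180.25108121]
```

```bash
python3 -c "
from h import *
q,e=load(1,'side'); Q=pts('side',e)
for v in range(150,176,2): print(v,[tuple(Q[v,u].round(3)) for u in(264,266,268)], q[v,266])
crop(q,245,140,295,180,12,'s1b.png')
"
```

```text
150 [(np.float64(0.523), np.float64(-0.206), np.float64(0.33)), (np.float64(0.519), np.float64(-0.203), np.float64(0.329)), (np.float64(0.538), np.float64(-0.184), np.float64(0.342))] [19 20 23]
152 [(np.float64(0.539), np.float64(-0.195), np.float64(0.335)), (np.float64(0.535), np.float64(-0.192), np.float64(0.333)), (np.float64(0.538), np.float64(-0.184), np.float64(0.337))] [40 41 44]
154 [(np.float64(0.543), np.float64(-0.193), np.float64(0.331)), (np.float64(0.539), np.float64(-0.19), np.float64(0.331)), (np.float64(0.539), np.float64(-0.185), np.float64(0.331))] [33 35 36]
156 [(np.float64(0.538), np.float64(-0.197), np.float64(0.323)), (np.float64(0.539), np.float64(-0.191), np.float64(0.325)), (np.float64(0.535), np.float64(-0.187), np.float64(0.324))] [21 22 25]
158 [(np.float64(0.525), np.float64(-0.207), np.float64(0.309)), (np.float64(0.524), np.float64(-0.201), np.float64(0.31)), (np.float64(0.523), np.float64(-0.196), np.float64(0.311))] [28 28 29]
160 [(np.float64(0.527), np.float64(-0.206), np.float64(0.305)), (np.float64(0.527), np.float64(-0.2), np.float64(0.306)), 
[... 745 characters left out ...]
t64(-0.206), np.float64(0.28)), (np.float64(0.519), np.float64(-0.201), np.float64(0.28))] [79 80 78]
170 [(np.float64(-1.19), np.float64(-1.409), np.float64(-0.899)), (np.float64(-1.191), np.float64(-1.391), np.float64(-0.894)), (np.float64(-1.206), np.float64(-1.383), np.float64(-0.9))] [98 98 94]
172 [(np.float64(-1.159), np.float64(-1.39), np.float64(-0.896)), (np.float64(-1.172), np.float64(-1.38), np.float64(-0.9)), (np.float64(-1.187), np.float64(-1.371), np.float64(-0.905))] [99 98 94]
174 [(np.float64(-1.152), np.float64(-1.387), np.float64(-0.909)), (np.float64(-1.158), np.float64(-1.371), np.float64(-0.908)), (np.float64(-1.143), np.float64(-1.343), np.float64(-0.893))] [98 98 94]
```

View pics/s1b.png

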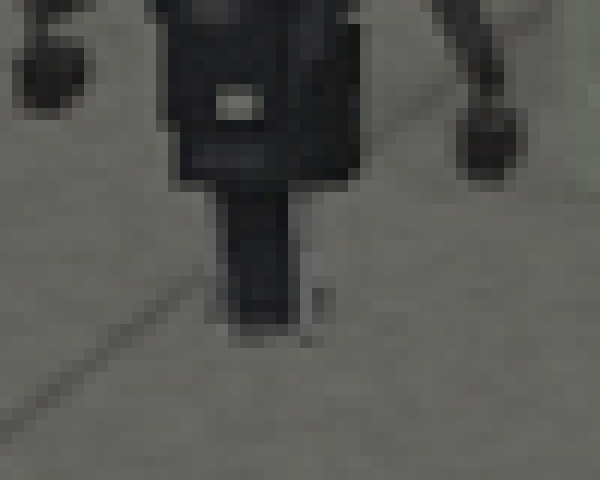

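```bash
python3 -c "
from h import *
q,e=load(0,'side'); Q=pts('side',e)
X=Q[70:125,180:245]; m=(X[...,0]>.1)&(X[...,0]<.4)&(X[...,2]>.1)&(X[...,2]<.5)&(abs(X[...,1]+.57)<.15)
for v in range(0,55,2):
  r=X[v][m[v]]
  if len(r): print(v+70,len(r),r.min(0).round(3),r.max(0).round(3))
crop(q,170,60,250,130,9,'s0g.png')
"
```

```text
70 26 [ 0.24  -0.589  0.393] [ 0.295 -0.53   0.404]
72 25 [ 0.239 -0.586  0.386] [ 0.296 -0.527  0.399]
74 25 [ 0.243 -0.587  0.382] [ 0.294 -0.53   0.393]
76 26 [ 0.238 -0.59   0.374] [ 0.293 -0.529  0.388]
78 25 [ 0.239 -0.586  0.368] [ 0.294 -0.528  0.381]
80 25 [ 0.242 -0.583  0.363] [ 0.296 -0.529  0.375]
82 25 [ 0.244 -0.589  0.357] [ 0.295 -0.53   0.369]
84 30 [ 0.226 -0.626  0.344] [ 0.296 -0.51   0.363]
86 44 [ 0.222 -0.623  0.341] [ 0.294 -0.503  0.349]
88 45 [ 0.219 -0.622  0.335] [ 0.296 -0.502  0.344]
90 43 [ 0.224 -0.625  0.329] [ 0.298 -0.501  0.339]
92 38 [ 0.22  -0.628  0.322] [ 0.295 -0.5    0.334]
94 36 [ 0.226 -0.627  0.313] [ 0.296 -0.501  0.327]
96 39 [ 0.22  -0.627  0.307] [ 0.297 -0.497  0.319]
98 40 [ 0.218 -0.628  0.301] [ 0.298 -0.5    0.313]
100 33 [ 0.219 -0.634  0.294] [ 0.294 -0.492  0.308]
102 27 [ 0.232 -0.633  0.292] [ 0.296 -0.496  0.3  ]
104 18 [ 0.236 -0.626  0.279] [ 0.29  -0.5    0.293]
106 11 [ 0.225 -0.619  0.277] [ 0.287 -0.515  0.285]
108 12 [ 0.23  -0.615  0.268] [ 0.285 -0.516  0.278]
110 12 [ 0.232 -0.616  0.262] [ 0.288 -0.515  0.274]
112 11 [ 0.235 -0.622  0.257] [ 0.288 -0.516  0.265]
114 11 [ 0.237 -0.617  0.245] [ 0.287 -0.514  0.257]
116 7 [ 0.24  -0.606  0.246] [ 0.286 -0.519  0.251]
```

View pics/s0g.png

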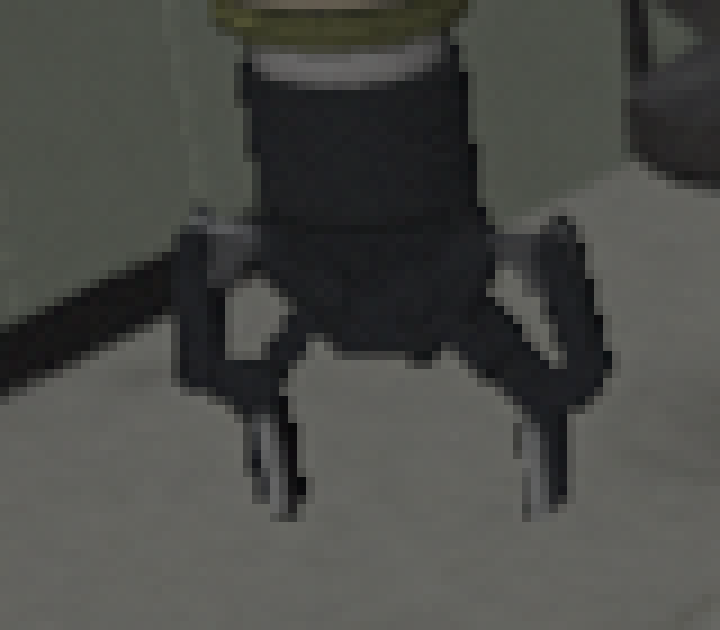

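The picture puts the fingertips about 30 mm higher than the reported TCP suggests. I'll go down partway with the jaws straddling the grip and look before trusting either height.

>>> {"fn": "play_rows", "kwargs": {"travel": [[1.5, 1.5, 20], [2.8, 3, 45], [2.8, 3, 70], [2.8, 3, 90], [2.8, 3, 100], [2.8, 3, 100], [2.8, 3, 100]], "rot": [[0, 0, -0.01], [0, 0, -0.01], [0, 0, -0.01], [0, 0, -0.01], [0, 0, -0.01], [0, 0, -0.01], [0, 0, -0.01]], "jaw": [75, 75, 75, 75, 75, 75, 75]}}

```text
clock: 2.3
eef_pos: [0.4878, -0.2176, 0.1411]
ee_rot: [0.0, 0.537, 0.844, 0.0]
ft_force: [0.3, 0.4, 0.4]
grip_width: 0.064
```

```bash
python3 -c "
from h import *
go([.487,-.218,.0975],25)
q,e=snap(2,'side'); Q=pts('side',e)
crop(q,230,140,310,240,6,'s2.png')
for v in range(180,216,3): print(v,[Q[v,u].round(3).tolist() for u in(270,272)])
"
```

```text
tcp [ 0.4878 -0.2176  0.1411] yaw 25.05 tilt 0.06 clock 2.3 w 0.06396125608843087 F [0.29 0.42 0.38] q [ 0.77  0.21 -0.49  1.76  0.11  1.2   0.69]
travel mm [ 0.  -1.  43.6] rot [0.001 0.001 0.001] world d [ -0.8  -0.4 -43.6]
180 [[0.543, -0.182, 0.264], [0.533, -0.182, 0.258]]
183 [[0.543, -0.183, 0.254], [0.537, -0.181, 0.252]]
186 [[0.524, -0.196, 0.232], [0.54, -0.179, 0.246]]
189 [[0.539, -0.186, 0.234], [0.542, -0.179, 0.238]]
192 [[0.54, -0.187, 0.226], [0.536, -0.183, 0.224]]
195 [[0.528, -0.195, 0.207], [0.528, -0.189, 0.209]]
198 [[0.526, -0.197, 0.197], [0.527, -0.191, 0.199]]
201 [[0.526, -0.198, 0.187], [0.523, -0.194, 0.187]]
204 [[-0.813, -1.12, -0.905], [-0.81, -1.101, -0.897]]
207 [[0.493, -0.222, 0.141], [0.491, -0.217, 0.141]]
210 [[0.496, -0.221, 0.133], [0.496, -0.215, 0.135]]
213 [[0.497, -0.221, 0.123], [0.492, -0.218, 0.121]]
```

View pics/s2.png

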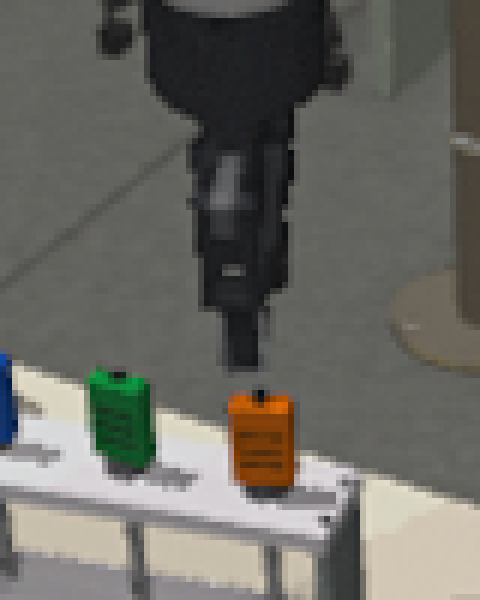

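The fingertips really are at z ≈ 0.183 while the TCP reads 0.141, so the true tip sits about 35 mm above the reported TCP once closed. I'll go down in stages, guided by the pictures.

>>> {"fn": "play_rows", "kwargs": {"travel": [[0, -0.5, 20], [0, -1, 40], [0, -1, 46], [0, -1, 46], [0, -1, 46]], "rot": [[0, 0, 0], [0, 0, 0], [0, 0, 0], [0, 0, 0], [0, 0, 0]], "jaw": [75, 75, 75, 75, 75]}}

```text
clock: 2.85
eef_pos: [0.4874, -0.2178, 0.0955]
ee_rot: [0.001, 0.537, 0.844, 0.0]
ft_force: [-0.7, -0.7, 0.3]
grip_width: 0.0643
```

```bash
cat > look.py <<'E'
from h import *
import sys
k=sys.argv[1]
go([.487,-.218,.0975],25)
q,e=snap(k,'side'); Q=pts('side',e)
crop(q,230,140,310,240,6,f's{k}.png')
for v in range(196,226,2): print(v,[Q[v,u].round(3).tolist() for u in(270,272)],q[v,272])
E
python3 look.py 3
```

```text
tcp [ 0.4874 -0.2178  0.0955] yaw 25.09 tilt 0.1 clock 2.85 w 0.06429082285351839 F [-0.67 -0.68  0.26] q [ 0.77  0.25 -0.49  1.81  0.13  1.11  0.67]
travel mm [ 0.  -0.4 -2. ] rot [0.001 0.001 0.002] world d [-0.4 -0.2  2. ]
196 [[0.545, -0.184, 0.218], [0.543, -0.18, 0.217]] [29 29 32]
198 [[0.543, -0.186, 0.21], [0.542, -0.18, 0.211]] [30 30 33]
200 [[0.543, -0.186, 0.203], [0.541, -0.182, 0.204]] [32 35 36]
202 [[0.531, -0.195, 0.188], [0.541, -0.182, 0.198]] [33 33 36]
204 [[0.541, -0.189, 0.189], [0.541, -0.183, 0.191]] [37 38 40]
206 [[0.542, -0.189, 0.184], [0.541, -0.183, 0.185]] [26 26 29]
208 [[0.528, -0.199, 0.166], [0.53, -0.191, 0.17]] [28 30 32]
210 [[0.531, -0.197, 0.162], [0.524, -0.196, 0.158]] [30 32 34]
212 [[0.53, -0.199, 0.154], [0.527, -0.194, 0.153]] [33 33 35]
214 [[0.531, -0.199, 0.148], [0.528, -0.194, 0.148]] [25 25 28]
216 [[0.521, -0.206, 0.133], [0.522, -0.198, 0.136]] [82 84 86]
218 [[1.325, 0.35, 0.822], [0.496, -0.217, 0.107]] [117  58   9]
220 [[0.499, -0.222, 0.1], [0.494, -0.219, 0.098]] [107  54  11]
222 [[0.498, -0.223, 0.092], [0.499, -0.216, 0.096]] [55 56 59]
224 [[0.503, -0.221, 0.089], [0.498, -0.217, 0.088]] [221 217 220]
```

View pics/s3.png

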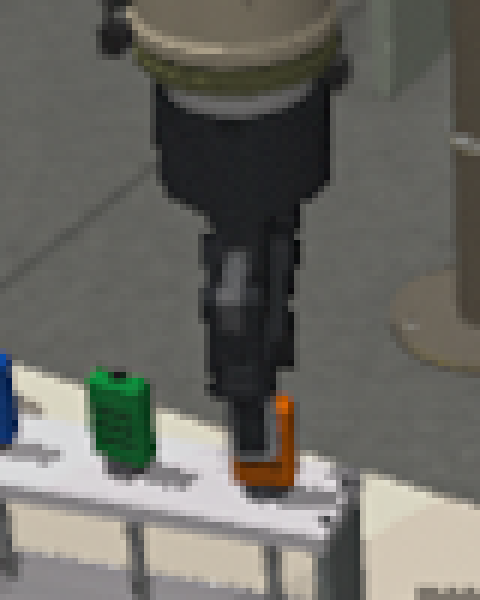

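The tip is now at z ≈ 0.137 with the TCP at 0.0955, the same offset as before. I'll go down 27 mm more, putting the closed tips at about 0.10, then close.

>>> {"fn": "play_rows", "kwargs": {"travel": [[0, 0, 14], [0, 0, 27], [0, 0, 27], [0, 0, 27], [0, 0, 27], [0, 0, 27], [0, 0, 27], [0, 0, 27], [0, 0, 27], [0, 0, 27]], "rot": [[0, 0, 0], [0, 0, 0], [0, 0, 0], [0, 0, 0], [0, 0, 0], [0, 0, 0], [0, 0, 0], [0, 0, 0], [0, 0, 0], [0, 0, 0]], "jaw": [75, 75, 60, 45, 35, 25, 15, 8, 0, 0], "grip_force": 45}}

```text
clock: 3.9
eef_pos: [0.4869, -0.2177, 0.0676]
ee_rot: [0.0, 0.537, 0.844, -0.0]
ft_force: [-1.8, 0.7, 5.6]
grip_width: 0.0138
```

```bash
python3 look.py 4
```

```text
tcp [ 0.4869 -0.2177  0.0676] yaw 25.1 tilt 0.04 clock 3.9 w 0.013811206773863797 F [-1.83  0.67  5.6 ] q [ 0.76  0.29 -0.48  1.84  0.15  1.05  0.65]
travel mm [ -0.3   0.  -29.9] rot [0.    0.001 0.002] world d [ 0.1 -0.3 29.9]
196 [[0.529, -0.195, 0.205], [0.518, -0.196, 0.198]] [57 57 59]
198 [[0.533, -0.193, 0.202], [0.512, -0.201, 0.187]] [54 54 55]
200 [[0.533, -0.193, 0.195], [0.497, -0.212, 0.168]] [51 51 53]
202 [[0.542, -0.188, 0.196], [0.537, -0.185, 0.194]] [59 60 64]
204 [[0.541, -0.189, 0.189], [0.542, -0.182, 0.192]] [30 30 33]
206 [[0.541, -0.189, 0.183], [0.534, -0.188, 0.179]] [31 31 33]
208 [[0.535, -0.194, 0.171], [0.532, -0.19, 0.171]] [24 26 28]
210 [[0.522, -0.204, 0.154], [0.517, -0.201, 0.152]] [40 42 44]
212 [[0.522, -0.204, 0.148], [0.522, -0.198, 0.149]] [25 25 26]
214 [[0.51, -0.213, 0.13], [0.505, -0.21, 0.129]] [25 29 29]
216 [[0.501, -0.219, 0.116], [0.504, -0.211, 0.121]] [27 29 31]
218 [[0.502, -0.219, 0.11], [0.506, -0.21, 0.115]] [26 27 30]
220 [[0.502, -0.22, 0.103], [0.506, -0.21, 0.109]] [50 50 51]
222 [[0.495, -0.226, 0.089], [0.494, -0.219, 0.091]] [59 59 61]
224 [[0.501, -0.221, 0.088], [0.501, -0.215, 0.09]] [222 218 222]
```

View pics/s4.png

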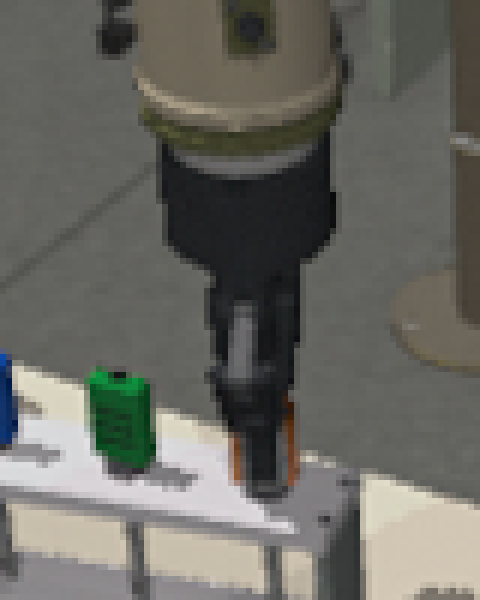

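It's gripped: opening 13.8 mm, as it should be. Fz is about 5.6 N, so the fingertips probably just touch the collar. Now I'll lift straight out.

>>> {"fn": "play_rows", "kwargs": {"travel": [[0, 0, -3], [0, 0, -10], [0, 0, -25], [0, 0, -45], [0, 0, -65], [0, 0, -85], [0, 0, -105], [0, 0, -125], [0, 0, -140], [0, 0, -140]], "rot": [[0, 0, 0], [0, 0, 0], [0, 0, 0], [0, 0, 0], [0, 0, 0], [0, 0, 0], [0, 0, 0], [0, 0, 0], [0, 0, 0], [0, 0, 0]], "jaw": [0, 0, 0, 0, 0, 0, 0, 0, 0, 0]}}

```text
clock: 4.95
eef_pos: [0.4876, -0.2179, 0.2099]
ee_rot: [0.002, 0.537, 0.844, 0.0]
ft_force: [0.6, -0.2, -1.5]
grip_width: 0.0136
```

```bash
python3 -c "
from h import *
go([.440,.044,.207],8.1)
q,e=snap(5,'side'); crop(q,220,120,320,240,5,'s5.png')
"
```

```text
tcp [ 0.4876 -0.2179  0.2099] yaw 25.1 tilt 0.22 clock 4.95 w 0.013638826445300472 F [ 0.59 -0.18 -1.46] q [ 0.78  0.16 -0.49  1.67  0.08  1.33  0.71]
travel mm [257.4  67.9   2.2] rot [0.003 0.003 0.297] world d [-47.6 261.9  -2.9]
```

View pics/s5.png

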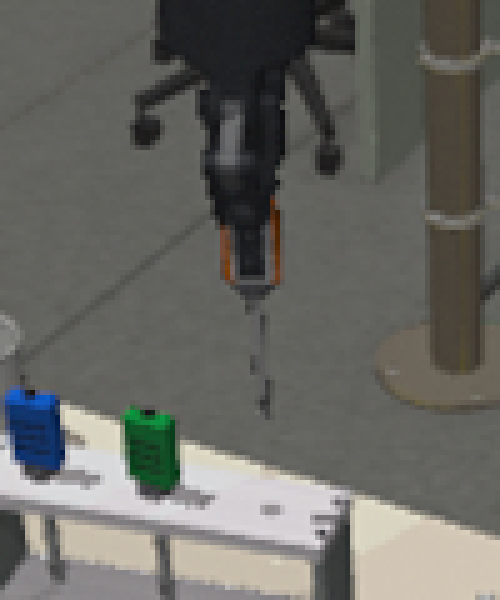

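```bash
cat > tilt.py <<'E'
from h import *
import sys
q,e=load(sys.argv[1],'side'); Q=pts('side',e); s,t,M=st()
x0=t[:2]
a=proj('side',[*x0,t[2]+.02]); b=proj('side',[*x0,t[2]-.056]); print('vertical expected',a,b,(b-a)[0]/(b-a)[1])
g=cv2.cvtColor(q,cv2.COLOR_RGB2HSV)
f=6; u0,v0=int(b[0])-20,int(a[1])-15
crop(q,u0,v0,u0+40,v0+70,8,f'tilt{sys.argv[1]}.png'); print(u0,v0)
G=cv2.cvtColor(q,cv2.COLOR_RGB2GRAY)
for v in range(int(a[1]),int(b[1])+6): 
    print(v,G[v,u0+8:u0+34].tolist())
E
python3 tilt.py 5
```

```text
vertical expected [270.54844282 178.59078714] [272.41032869 202.75071684] 0.07706503638739483
252 163
178 [99, 100, 100, 99, 99, 101, 102, 83, 52, 50, 54, 50, 43, 59, 95, 105, 100, 98, 97, 99, 99, 99, 100, 101, 100, 100]
179 [97, 100, 98, 97, 97, 96, 97, 101, 79, 57, 60, 62, 60, 90, 101, 102, 100, 99, 98, 99, 98, 97, 98, 98, 98, 97]
180 [97, 99, 97, 96, 96, 96, 98, 99, 102, 73, 76, 82, 95, 101, 100, 100, 100, 100, 100, 99, 97, 99, 100, 99, 97, 97]
181 [99, 98, 97, 98, 99, 100, 99, 98, 99, 62, 73, 85, 95, 100, 98, 98, 100, 100, 101, 101, 101, 102, 100, 99, 98, 99]
182 [96, 97, 97, 99, 100, 99, 97, 97, 98, 76, 86, 95, 87, 95, 101, 99, 98, 100, 102, 101, 100, 98, 100, 98, 99, 99]
183 [98, 98, 96, 96, 98, 96, 94, 95, 97, 100, 97, 96, 60, 85, 102, 101, 101, 100, 99, 99, 99, 99, 99, 98, 97, 96]
184 [101, 99, 99, 97, 96, 96, 96, 96, 98, 100, 95, 96, 64, 87, 101, 99, 98, 99, 98, 98, 97, 98, 100, 100, 99, 96]
185 [99, 98, 99, 98, 98, 98, 98, 98, 100, 99, 97, 97, 70, 91, 103, 102, 102, 100, 99, 98, 97, 98, 98, 97, 97, 97]
186 [99, 99, 101, 100, 99, 100, 99, 98, 99, 98, 97, 96, 75, 92, 103, 100
[... 1835 characters left out ...]
 100, 103, 100, 100, 100, 100, 102, 100, 99, 111, 88, 67, 94, 101, 99, 99, 99, 98, 99, 99, 96, 97, 99, 101]
203 [97, 95, 95, 97, 98, 99, 98, 98, 99, 99, 99, 98, 97, 74, 88, 99, 98, 95, 98, 100, 100, 100, 98, 98, 97, 99]
204 [96, 98, 101, 99, 100, 99, 96, 97, 97, 100, 99, 99, 99, 99, 97, 101, 100, 98, 100, 100, 100, 99, 99, 99, 99, 100]
205 [97, 98, 100, 101, 100, 98, 98, 98, 97, 98, 97, 98, 100, 101, 100, 99, 99, 99, 98, 100, 100, 100, 99, 99, 98, 98]
206 [98, 98, 100, 98, 98, 97, 98, 99, 99, 98, 98, 101, 101, 101, 100, 99, 96, 97, 100, 102, 102, 102, 102, 101, 99, 100]
207 [98, 99, 100, 99, 98, 96, 95, 97, 99, 99, 100, 101, 100, 99, 99, 100, 103, 104, 104, 102, 102, 102, 103, 101, 102, 102]
```

View pics/tilt5.png

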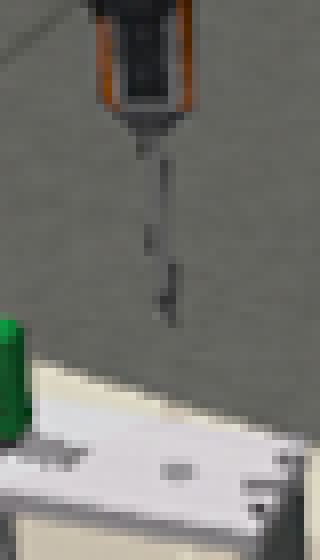

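The probe hangs straight: rod slope 0.10 against 0.077 expected for a true vertical, which is within pixel noise. Its tip is at px (272.5,203.5), against (272.4,202.8) predicted for tip = TCP − 56 mm. Now over to a point above the eye.

>>> {"fn": "play_rows", "kwargs": {"travel": [[20, 5, 0], [50, 13, 0], [85, 22, 0], [120, 32, 0], [155, 41, 0], [190, 50, 0], [220, 58, 0], [242, 64, 0], [255, 67.5, 1], [258, 68, 2]], "rot": [[0, 0, 0.03], [0, 0, 0.06], [0, 0, 0.1], [0, 0, 0.14], [0, 0, 0.18], [0, 0, 0.22], [0, 0, 0.25], [0, 0, 0.28], [0, 0, 0.297], [0, 0, 0.297]], "jaw": [0, 0, 0, 0, 0, 0, 0, 0, 0, 0]}}

```text
clock: 6.0
eef_pos: [0.438, 0.0464, 0.2044]
ee_rot: [-0.0, 0.655, 0.756, -0.0]
ft_force: [-0.3, -0.4, -0.3]
grip_width: 0.013
```

>>> {"fn": "play_rows", "kwargs": {"travel": [[0, 0, 0], [0, 0, 0]], "rot": [[0, 0, 0], [0, 0, 0]], "jaw": [0, 0]}}

```text
clock: 6.2
eef_pos: [0.4387, 0.0438, 0.2048]
ee_rot: [-0.0, 0.656, 0.755, -0.0]
ft_force: [0.3, -0.0, 0.5]
grip_width: 0.0137
```

```bash
python3 -c "
from h import *
go([.440,.045,.207],8.1)
q,e=snap(6,'side'); crop(q,340,170,400,240,8,'s6.png')
p,d=snap(6,'top'); crop(p,230,210,330,310,6,'t6.png')
s,t,M=st()
print(proj('side',t-[0,0,.0576]),proj('side',t+[0,0,.03]))
"
```

```text
tcp [0.4387 0.0438 0.2048] yaw 8.03 tilt 0.04 clock 6.2 w 0.013702285359760865 F [ 0.3  -0.    0.54] q [ 0.56 -0.06 -0.72  1.87 -0.04  1.31 -0.01]
travel mm [ 1.   1.4 -2.2] rot [-0.001 -0.    -0.001] world d [1.3 1.2 2.2]
[367.93664247 220.59339258] [370.35400017 192.17384938]
```

View pics/s6.png

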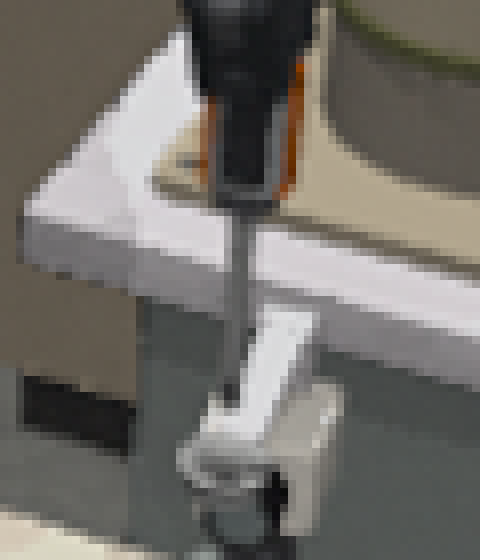

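View pics/t6.png

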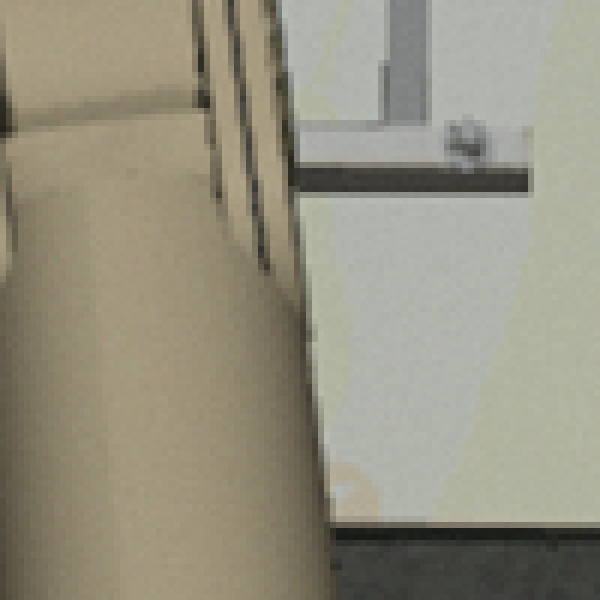

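The side view shows the tip at px (368.4,220.3), right behind and above the eye ring at about (368.5,228). The arm blocks the top view. Next I'll compare the tip and the ring in this same camera.

```bash
python3 - <<'E'
from h import *
q,_=load(0,'side'); q6,_=load(6,'side')
a=cv2.resize(q[215:245,353:388,::-1],None,fx=20,fy=20,interpolation=cv2.INTER_CUBIC)
# overlay predicted rim circles for centre candidates
def ov(c,z,r,col):
    th=np.linspace(0,2*np.pi,60); P=[proj('side',[c[0]+r*np.cos(t),c[1]+r*np.sin(t),z]) for t in th]
    P=((np.array(P)-[353,215]+.5)*20).astype(int); cv2.polylines(a,[P],True,col,1)
b=a.copy()
c=(.4422,.0476); ov(c,.126,.0165,(0,0,255)); ov(c,.126,.011,(0,255,0))
cv2.imwrite('pics/ring.png',a);cv2.imwrite('pics/ring_raw.png',b)
s,t,M=st()
print('tip seen ->',onz('side',368.35,220.3,t[2]-.0576),'tcp',t)
for dv in(0,1): print(onz('side',368.2,228.2+dv,.126))
print(onz('side',369.2,228.2,.126))
E
```

```text
tip seen -> [0.43710418 0.04440534 0.14738228] tcp [0.43881458 0.04392778 0.20498228]
[0.44219875 0.04762045 0.126     ]
[0.4462684  0.04925444 0.126     ]
[0.44099682 0.04997689 0.126     ]
```

View pics/ring.png

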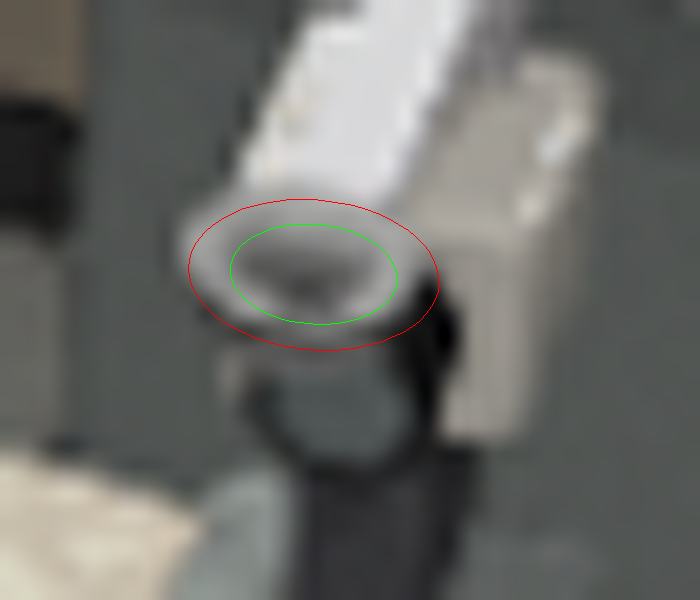

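View pics/ring_raw.png

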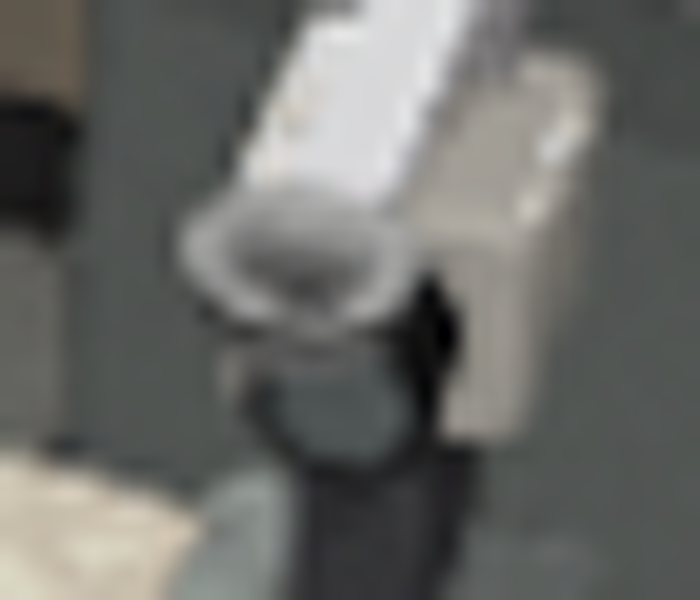

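The ring centre in the side view is about px (367.7,227.2), giving (0.4386, 0.0446). Triangulation gives (0.439, 0.044) and the top view (0.439, 0.042). The TCP at (0.4388, 0.0439) is practically on axis, so I'll go down in small steps while watching the force.

>>> {"fn": "play_rows", "kwargs": {"travel": [[0, 0, 6], [0, 0, 12], [0, 0, 17], [0, 0, 21], [0, 0, 24], [0, 0, 26], [0, 0, 26]], "rot": [[0, 0, 0], [0, 0, 0], [0, 0, 0], [0, 0, 0], [0, 0, 0], [0, 0, 0], [0, 0, 0]], "jaw": [0, 0, 0, 0, 0, 0, 0]}}

```text
clock: 7.0
eef_pos: [0.4387, 0.0449, 0.179]
ee_rot: [-0.0, 0.656, 0.755, -0.0]
ft_force: [-0.5, 0.7, -0.3]
grip_width: 0.0136
```

```bash
python3 -c "
from h import *
go([.4388,.044,.125],8.1)
q,e=snap(7,'side'); cv2.imwrite('pics/s7.png',cv2.resize(q[190:245,348:393,::-1],None,fx=12,fy=10.9,interpolation=cv2.INTER_CUBIC))
"
```

```text
tcp [0.4387 0.0449 0.179 ] yaw 8.08 tilt 0.01 clock 7.0 w 0.01360871985372897 F [-0.53  0.68 -0.28] q [ 0.56 -0.03 -0.73  1.91 -0.02  1.26 -0.03]
travel mm [-0.9 -0.  54. ] rot [-0.  0. -0.] world d [  0.1  -0.9 -54. ]
```

View pics/s7.png

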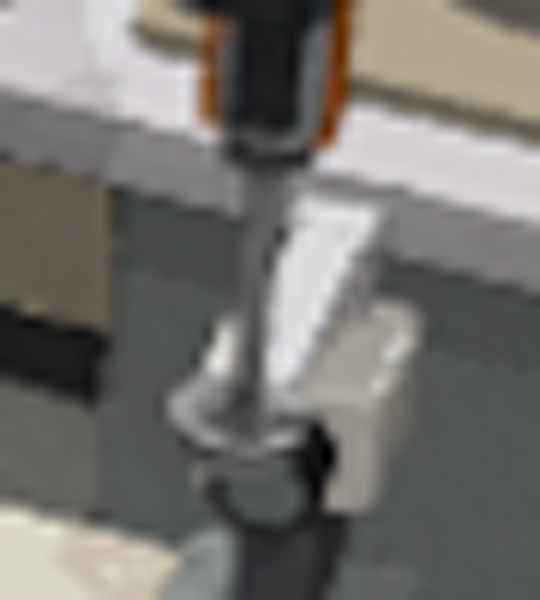

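>>> {"fn": "play_rows", "kwargs": {"travel": [[-0.9, 0, 2], [-0.9, 0, 6], [-0.9, 0, 10], [-0.9, 0, 14], [-0.9, 0, 18], [-0.9, 0, 20], [-0.9, 0, 20]], "rot": [[0, 0, 0], [0, 0, 0], [0, 0, 0], [0, 0, 0], [0, 0, 0], [0, 0, 0], [0, 0, 0]], "jaw": [0, 0, 0, 0, 0, 0, 0]}}

```text
clock: 7.75
eef_pos: [0.4387, 0.044, 0.1589]
ee_rot: [-0.0, 0.655, 0.755, -0.0]
ft_force: [-0.4, 0.6, 0.0]
grip_width: 0.0133
```

```bash
python3 -c "
from h import *
go([.4388,.044,.1226],8.1)
q,e=snap(8,'side'); cv2.imwrite('pics/s8.png',cv2.resize(q[195:250,348:393,::-1],None,fx=12,fy=10.9,interpolation=cv2.INTER_CUBIC))
"
```

```text
tcp [0.4387 0.044  0.1589] yaw 8.09 tilt 0.03 clock 7.75 w 0.01331301233650195 F [-0.43  0.56  0.01] q [ 0.55 -0.01 -0.74  1.94 -0.01  1.21 -0.04]
travel mm [-0.   0.1 36.3] rot [-0.001 -0.    -0.   ] world d [  0.1   0.  -36.3]
```

View pics/s8.png

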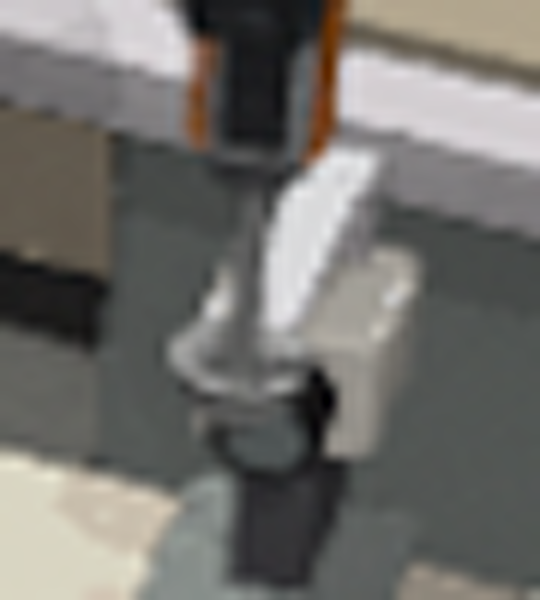

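There's no force, and the rod is in the bore. I'll go on down.

>>> {"fn": "play_rows", "kwargs": {"travel": [[0, 0, 4], [0, 0, 8], [0, 0, 12], [0, 0, 16], [0, 0, 20], [0, 0, 24], [0, 0, 28], [0, 0, 30], [0, 0, 30]], "rot": [[0, 0, 0], [0, 0, 0], [0, 0, 0], [0, 0, 0], [0, 0, 0], [0, 0, 0], [0, 0, 0], [0, 0, 0], [0, 0, 0]], "jaw": [0, 0, 0, 0, 0, 0, 0, 0, 0]}}

```text
clock: 8.7
eef_pos: [0.4387, 0.044, 0.1289]
ee_rot: [-0.0, 0.656, 0.755, -0.0]
ft_force: [-0.9, -0.7, -0.2]
grip_width: 0.0134
```

```bash
python3 -c "
from h import *
go([.4388,.044,.1226],8.1)
q,e=snap(9,'side'); cv2.imwrite('pics/s9.png',cv2.resize(q[205:250,348:393,::-1],None,fx=13,fy=13,interpolation=cv2.INTER_CUBIC))
s,t,M=st()
print(proj('side',t-[0,0,.0576]),proj('side',t-[0,0,.0476]),proj('side',[*t[:2],.12]))
"
```

```text
tcp [0.4387 0.044  0.1289] yaw 8.08 tilt 0.03 clock 8.7 w 0.013396149590304784 F [-0.95 -0.72 -0.2 ] q [ 0.54  0.02 -0.74  1.98  0.02  1.15 -0.06]
travel mm [-0.   0.1  6.3] rot [-0. -0. -0.] world d [ 0.1  0.  -6.3]
[366.04204936 243.15697209] [366.28647761 240.28485545] [367.25061824 228.95586883]
```

View pics/s9.png

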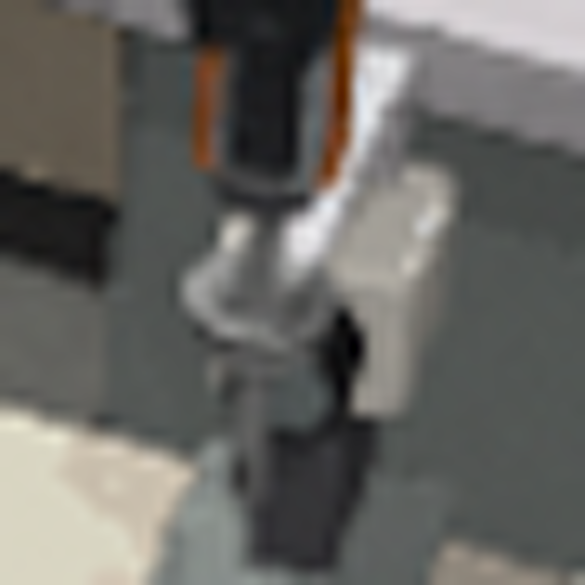

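```bash
cat > rod.py <<'E'
from h import *
import sys
k=sys.argv[1]
a=load(0,'side')[0].astype(int); b=load(k,'side')[0].astype(int)
s,t,M=st()
for v in list(range(218,252)):
    d=(b-a).sum(-1)[v,358:378]
    print(v,d.tolist())
E
python3 rod.py 9
```

```text
218 [3, 4, 3, 5, 3, -10, -40, -36, -44, -334, -471, -509, -461, -363, -392, -393, -138, -31, 7, 3]
219 [2, 2, 3, -3, 3, 2, -47, -79, -162, -385, -391, -424, -392, -382, -316, -174, -30, 10, 1, 1]
220 [0, 0, 3, 1, 4, 7, -16, -55, -365, -456, -470, -508, -516, -448, -145, 1, 17, 6, 3, 1]
221 [3, 4, -1, 1, 2, 1, 8, 12, -259, -331, -449, -464, -328, -186, -20, 17, 7, 2, 3, 3]
222 [2, -3, 1, 2, -1, 3, 9, -1, -100, -294, -443, -359, -86, 19, 14, 8, 1, 4, 3, 3]
223 [2, 4, -2, 1, 1, 1, 5, -4, -128, -323, -387, -280, -38, 18, 5, 5, 4, 2, 4, 3]
224 [-2, 2, 3, 3, 2, 2, 1, -28, -130, -222, -260, -187, -26, 18, 5, 9, 2, 3, -2, 4]
225 [-3, 2, 4, -1, -2, 3, 8, -19, -127, -216, -222, -104, -3, -18, -51, -15, 6, 3, 0, 2]
226 [0, 1, 1, 1, 4, 6, 8, 12, -100, -177, -170, -88, -31, -132, -204, -92, -6, 8, 5, 0]
227 [9, 0, 2, -1, 1, 4, 5, 8, -39, -56, -67, -53, -114, -166, -202, -129, -23, 5, 4, 6]
228 [3, 1, 2, 1, 4, 1, -4, -14, -6, 10, 17, 1, -77, -162, -199, -151, -32, 7, 5, 1]
229 [7, 6, 1, 6, 4, -10, -22, -27, 21, 93, 101, 17, -90, -176, -174, -100, -19, 5, 5, 3]
230 [13, 3, 6, 4, 0, 1, -5, -20, 17, 
[... 903 characters left out ...]
, -222, -39, 52, 2, -3, 1, 5, -2, 5, 3, 4, 3]
243 [-12, 6, 3, 3, 5, 3, 9, -23, -94, -26, 32, -4, 3, 3, 1, -3, 3, 2, 2, 2]
244 [9, 6, 7, 5, 5, 5, 6, 8, -12, -13, -1, 0, 0, 3, 1, 2, -8, 2, 1, -2]
245 [-11, -18, -6, -8, 0, 3, 3, 5, 3, 3, 0, -3, 4, 0, 1, 0, 5, 5, -1, 2]
246 [-40, -62, -38, -40, -14, 7, 3, 4, 2, 2, -1, 1, 4, 2, 3, 1, 2, 4, 0, 2]
247 [-20, -51, -50, -43, -12, 3, 2, 1, 6, 3, 3, -2, 1, 3, 0, 0, 2, 4, 4, 0]
248 [8, -14, -40, -49, -10, 7, 1, 3, 5, 1, 0, 1, 3, 4, -1, 4, 1, 5, 0, 3]
249 [3, 6, -15, -45, -13, 4, 4, 0, 0, 0, 3, 3, 6, 5, 2, 6, -1, 3, 2, 5]
250 [7, 3, 8, -19, -11, 6, 1, 1, 3, 0, 4, 2, 1, 1, 2, 4, 3, 4, 0, 1]
251 [-1, 1, 5, 2, 6, 1, 4, 2, 5, 3, 3, 3, 2, 4, 2, 4, 2, -2, 2, 1]
```

```bash
python3 - <<'E'
from h import *
a=load(0,'side')[0].astype(float)
def run(k,rows,u0,u1,tcp):
    b=load(k,'side')[0].astype(float); X=[]
    for v in rows:
        d=np.abs(b-a).sum(-1)[v,u0:u1]; k0=d.argmax(); th=.5*np.median(d[max(k0-1,0):k0+2])
        i=np.nonzero(d>th)[0]; l,r=i[0],i[-1]
        L=l-(d[l]-th)/(d[l]-d[l-1]) if l>0 else l; Rr=r+(d[r]-th)/(d[r]-d[r+1]) if r<len(d)-1 else r
        X.append((v,u0+(L+Rr)/2,Rr-L))
    X=np.array(X); ok=abs(X[:,2]-np.median(X[:,2]))<.7; f=np.polyfit(X[ok,0],X[ok,1],1)
    p,q=[proj('side',[tcp[0],tcp[1],tcp[2]+h]) for h in(.02,-.055)]
    print(k,ok.sum(),'slope',f[0],'exp',(q-p)[0]/(q-p)[1],'u at',rows[-1],np.polyval(f,rows[-1]),'exp u',p[0]+(rows[-1]-p[1])*(q-p)[0]/(q-p)[1],'width',np.median(X[:,2]))
    print(np.round(X[:,1:],2).tolist())
run(6,range(198,219),362,376,[.4387,.0438,.2048])
run(7,range(208,222),362,376,[.4387,.0449,.179])
run(8,range(214,224),362,376,[.4387,.044,.1589])
# blue/green rods verticals sanity skipped
E
```

```text
6 18 slope -0.07317924374366204 exp -0.08500446938961519 u at 218 368.43765120755523 exp u 368.12502054860073 width 3.1086497890295357
[[366.01, 8.01], [368.5, 13.0], [368.5, 13.0], [369.61, 3.24], [369.48, 2.9], [369.55, 3.04], [369.83, 3.44], [369.46, 3.37], [369.2, 2.96], [369.07, 3.41], [369.13, 3.31], [369.18, 3.48], [369.1, 3.55], [368.94, 2.92], [368.79, 2.69], [368.64, 2.54], [368.46, 2.74], [368.97, 3.11], [368.9, 2.91], [368.56, 2.44], [368.19, 2.78]]
7 12 slope -0.08056938926338786 exp -0.08569373075736117 u at 221 368.4669113656453 exp u 368.27000406565094 width 3.0519015269151146
[[369.41, 3.78], [369.4, 3.72], [369.34, 3.86], [369.45, 2.72], [369.08, 3.12], [368.98, 2.99], [368.93, 2.98], [369.27, 2.56], [369.06, 3.08], [368.77, 3.03], [368.35, 3.25], [368.41, 3.44], [368.66, 2.96], [368.64, 2.56]]
8 10 slope -0.11230350684567966 exp -0.085129737057845 u at 223 367.917106672771 exp u 367.77244386614046 width 2.9186925578897114
[[368.81, 2.69], [369.08, 2.89], [368.92, 2.89], [368.62, 2.52], [368.19, 2.96], [368.11, 3.06], [368.07, 3.04], [368.26, 2.68], [368.13, 2.94], [368.05, 3.08]]
```

The rod is upright: its slope in the picture differs from a true vertical by less than 1°. It sits at u ≈ 367.6 at ring height, against a ring centre of 367.65. The last 6.3 mm now.

>>> {"fn": "play_rows", "kwargs": {"travel": [[0, 0, 2], [0, 0, 4], [0, 0, 5.5], [0, 0, 6.3], [0, 0, 6.3], [0, 0, 6.3], [0, 0, 6.3], [0, 0, 6.3]], "rot": [[0, 0, 0], [0, 0, 0], [0, 0, 0], [0, 0, 0], [0, 0, 0], [0, 0, 0], [0, 0, 0], [0, 0, 0]], "jaw": [0, 0, 0, 0, 0, 0, 0, 0]}}

```text
clock: 9.55
eef_pos: [0.439, 0.044, 0.123]
ee_rot: [0.0, 0.656, 0.755, 0.0]
ft_force: [-0.1, 0.2, -0.6]
grip_width: 0.014
```

```bash
python3 -c "
from h import *
q,e=snap(10,'side'); cv2.imwrite('pics/s10.png',cv2.resize(q[205:255,348:393,::-1],None,fx=12,fy=12,interpolation=cv2.INTER_CUBIC))
p,d=snap(10,'top'); crop(p,110,200,450,310,2,'t10.png')
crop(q,190,170,400,290,3,'s10w.png')
go([.4388,.044,.1226],8.1)
s,t,M=st()
for z in (.0576,.0476):print(proj('side',t-[0,0,z]))
print(proj('side',[.4388,.044,.075]),s['dq'],s['ft_torque'])
"; python3 rod.py 10 | sed -n 14,34p
```

```text
tcp [0.4389 0.044  0.1229] yaw 8.08 tilt 0.01 clock 9.65 w 0.013214098009444383 F [ 0.27  0.58 -0.9 ] q [ 0.54  0.03 -0.74  1.99  0.02  1.13 -0.07]
travel mm [ 0.  -0.1  0.3] rot [ 0.  0. -0.] world d [-0.1  0.  -0.3]
[365.873258   244.93595233]
[366.11605319 242.08197632]
[366.12977001 242.1539635 ] [-7.48497038e-04 -8.53971741e-04 -2.46179904e-04  6.76859089e-05
  1.01700936e-04  5.95326476e-04  2.03291356e-04] [-0.00803841  0.02852267  0.02612148]
231 [17, 5, 2, -1, -1, 1, 0, 4, 1, 3, -4, 8, -7, -1, 10, -1, 2, 3, 2, 4]
232 [14, 9, 4, 1, -2, 0, 2, 2, 1, 3, 8, 5, 2, 5, 4, 1, 2, -1, 4, 2]
233 [13, 15, 2, -1, 2, 2, 3, -1, 8, 5, -6, 0, 1, 5, 2, 1, -8, 1, 2, 2]
234 [11, 11, 10, 3, -3, 2, 0, 5, 49, 28, -15, -8, 7, 0, 4, 7, 8, 8, 0, 2]
235 [6, 9, 16, 4, 1, 2, -2, 25, 89, 61, 7, -6, 4, 1, 0, 0, -4, 2, 2, 4]
236 [14, 17, 18, 4, -1, 3, 0, 13, 108, 91, 10, -5, 1, 6, 4, 0, -2, 4, 0, -1]
237 [12, 13, 12, 8, 3, 4, 0, -15, 69, 151, 46, -8, -1, -2, 2, -1, 2, -3, 2, -1]
238 [11, 11, 17, 15, 1, 6, 1, -43, -34, 81, 84, 0, -5, 3, 5, 2, -3, 5, 6, 3]
239 [5, 6, 8, 13, 6, 3, 7, -96, -124, 13, 52, -4, 0, 
[... 248 characters left out ...]
 -5, 5, 4, 4, 1]
243 [-11, 9, 5, 3, 3, 7, 13, -104, -228, -50, 41, 2, 3, 0, -1, -5, 2, -1, 3, 2]
244 [7, 6, 8, 4, 2, 4, 12, -88, -112, 2, 24, 2, -7, 5, -2, 5, -2, 5, 3, -4]
245 [-11, -17, -7, -7, -1, 3, 9, -29, -19, 13, 13, 0, 0, 2, 3, -4, 3, 2, -4, 1]
246 [-39, -60, -39, -41, -12, 3, 0, 4, 2, 3, -2, -4, 4, 0, -2, 0, -2, 1, 5, 0]
247 [-23, -50, -50, -45, -11, 2, 3, -1, 5, -1, 0, -1, 0, 8, 0, 4, 1, 4, 3, 0]
248 [11, -15, -41, -47, -10, 6, 6, 0, 3, 3, -1, 0, 0, 3, 1, 1, 2, 3, 2, 5]
249 [3, 8, -28, -50, -22, -3, 6, 1, 2, 1, 3, 2, 5, 7, 0, 5, 1, 1, 2, 3]
250 [2, 6, -17, -42, -42, -11, 3, 1, 0, 0, 5, 1, 4, 1, 6, 3, 2, 0, -2, -1]
251 [2, 5, 5, -18, -6, 3, 3, 3, 3, 3, 2, 3, 3, 4, -1, 4, 4, 2, 1, 2]
```

View pics/s10.png

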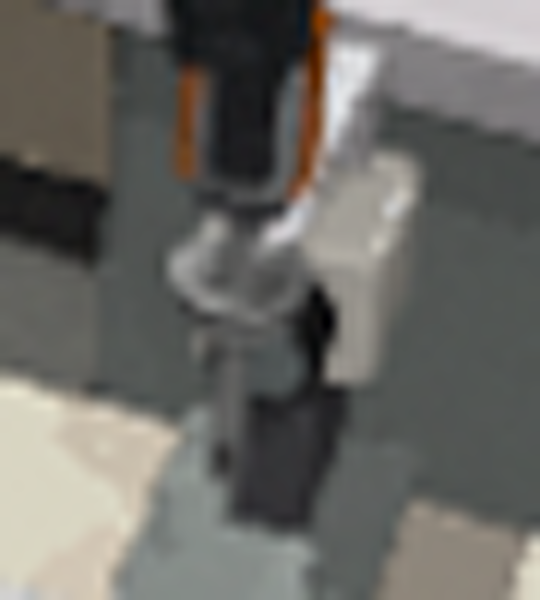

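View pics/s10w.png

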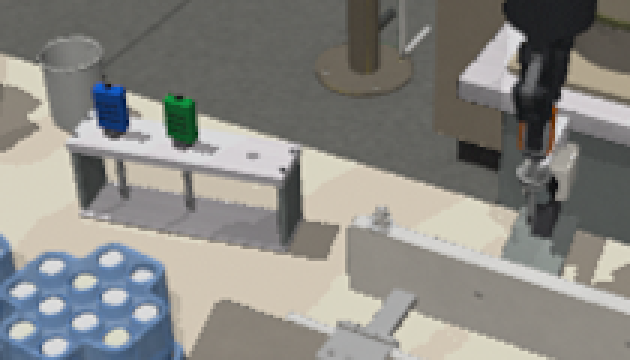

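The probe is in place. The dark window centres at about v = 242.5, close to the 242.2–243 expected, and the forces are at noise level. The blue and green probes are still in the rack. I'll trim down 0.6 mm and let it settle.

>>> {"fn": "play_rows", "kwargs": {"travel": [[0, 0, 0.6], [0, 0, 0.6], [0, 0, 0.6], [0, 0, 0.6], [0, 0, 0.6]], "rot": [[0, 0, 0], [0, 0, 0], [0, 0, 0], [0, 0, 0], [0, 0, 0]], "jaw": [0, 0, 0, 0, 0]}}

```text
clock: 10.15
eef_pos: [0.4389, 0.044, 0.1223]
ee_rot: [0.0, 0.656, 0.755, -0.0]
ft_force: [-0.2, -0.3, -0.7]
grip_width: 0.0138
```

View pics/t10.png

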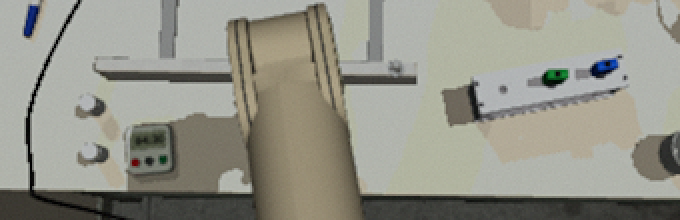

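```bash
python3 -c "
from h import *
go([.4388,.044,.1223],8.1)
print(bot.sign_off())"
```

```text
tcp [0.4389 0.044  0.1223] yaw 8.08 tilt 0.01 clock 10.15 w 0.013764567903517082 F [-0.19 -0.31 -0.72] q [ 0.54  0.03 -0.74  1.99  0.02  1.13 -0.07]
travel mm [ 0.  -0.1  0. ] rot [ 0.  0. -0.] world d [-0.1  0.  -0. ]
the job is handed in; nothing more can be done
None
```

I drew the orange probe from the rack, lowered it through the guide eye and handed in the job at 10.15 s. It is still held there at lens height, with its grip faces turned square to the lens.

**Last checks:**
- **Position:** the tool centre point (TCP) is at (0.4389, 0.0440) and the eye measured about (0.439, 0.044). In the side picture the rod sits at u ≈ 367.6, and the ring's centre at 367.65.
- **Yaw:** the gripper is at 8.08°, against 8.1° for the station. Five edge fits gave 6.2° to 8.5°, and I set aside the 6.2° one (the short camera-body edge).
- **Upright:** tool tilt is 0.01°. Two of the rod's slope readings over the eye were within about 0.7° of vertical. Two weaker ones, on shorter lengths of rod, were off by about 1.6° and 1.8°, close to pixel noise.
- **Load:** forces are under 1 N, so the eye carries nothing. The grip opening is about 13.8 mm on the 14 mm grip.
- **Other things:** the last pictures show the blue and green probes still in the rack. The beaker, timer and vials were not touched.

**Where things disagreed:**
- **Fingertip height:** the reported TCP lies about 35 mm below the fingertips seen in the pictures. I set the grasp height from the pictures and the window height from the probe's known seat in the rack.
- **Window height:** the pictures had the window and tip up to about 2 mm higher than the arm's reading, near the pixel noise. I lowered the probe a further 0.6 mm as a compromise, so expect about 1 mm of uncertainty.
- **Eye position:** the two cameras differed by about 3 mm in y. The rod still went through without contact.

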